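Put the rinsed vial racks and the column away

ROBOT

A 7-joint arm with a two-finger parallel gripper is mounted at the origin on the work surface. World frame = base frame: x ahead of the robot, y to its left, z up, the work surface at z = 0. Lengths are in m, angles in rad, forces in N, time in s.
With the tool pointing down it reaches from about 0.4 to 0.9 m from the base axis. Payload 5.5 kg.
Tool frame: the origin (TCP) lies on the centre line of the jaws, within the pads' length; the fingertips stand 17 mm ahead of it and the grasp point (between the pads) lies 2 mm behind it; z points along the fingers, y is the direction in which the jaws open and shut (so a half turn about z gives the same grasp; the last joint's range is limited). The gripper opens to 92 mm and grips with 3 to 60 N. Pads are 19 mm wide; open, the fingers measure 130 mm over their backs; the gripper's body (75 mm by 190 mm) begins 47 mm behind the grasp point.
Start: joints at [-1.066, 0.501, -0.427, 1.55, 0.221, 1.138, -0.21], TCP at [0.156, 0.631, 0.205] pointing down, gripper open.
Joint ranges: [-2.88, 2.88], [-0.31, 2.03], [-1.54, 1.56], [0.2, 2.42], [-1.41, 4.55], [0.19, 2.02], [-2.57, 2.57]. Speed limits (rad/s): [2.57, 2.57, 3.14, 3.14, 3.14, 3.14, 3.14].

INTERFACE

Orientations are given as a rotation vector (axis times angle).
In Python, from bench import observe, viewer, bot gives the robot as it stands.
- The arm moves only by the shell command python3 -m handwheel 'ROWS' [FORCE]. ROWS is JSON, a list of rows, each a list of 7 numbers: the shift along the tool's x, y, z in cm, then the turn, a rotation vector about the tool's x, y, z in rad, then the opening in per cent of the stroke, from 0 (shut) to 100 (fully open). In form: [[dx, dy, dz, rx, ry, rz, gripper], ...]. A call has 1 to 10 rows; each row is the pose to reach, as a shift and turn from the pose commanded when the call began, along the tool's axes at that moment; what a row does not reach only later rows make up. A row lasts 1/8 s, in which the tool goes at most 62.5 mm and 10.7 degrees, less where a joint would pass 70% of its speed; a pose out of reach is approached as far as the arm can. A call with a gripper value outside its range is refused whole. The fingers move at their own pace and stop on an object; FORCE is the grip in N (left out, the last holds). Time passes only in rows, so rows that repeat a pose let the fingers close. It gives the time, the measured TCP pose, the force and the opening at its end, in the units of the state.
- observe(): the state, without advancing time (a new reading comes with each control period).
- viewer.get_image(name): name is "side" or "top" or "wrist"; returns (picture, depth): 384x512x3 uint8, red, green, blue; 384x512 float32, m along the optical axis (not along the pixel's ray), 0 where there is no reading.
- viewer.get_calibration(name): a dict with "fx", "fy", "cx", "cy" (pixels), "k1" (the pictures are not rectified: a ray, as slopes to the right and down, at radius r is drawn at 1 + k1 r^2 times it, then the intrinsics apply), "cam_to_world" (4x4, takes a point from camera to world coordinates). Camera axes: x right, y down, z forward; pixel columns grow to the right and rows downward; lengths in m; the calibration is good to about 2 mm. A picture is of the moment at which its call begins: read the wrist's pose just before it. get_calibration takes no time and is no camera call; for the wrist camera it gives the pose at the moment of the call.
- bot.hand_in(): hands the job in, once; it reports no verdict.
The state is a dict: "t": time; "joint_positions": joint angles; "joint_vel": joint speeds; "joint_efforts": joint torques, N m; "eef_pos": TCP position; "eef_rot": TCP orientation; "force": force on the tool from outside, world axes, zero at the start; "ft_torque": the same for the moment, N m; "finger_gap": finger opening in m.
Only numpy, scipy, OpenCV 4.12 (cv2) and the standard library are available. Lean on these libraries where they do the work, as an engineer would, in place of code of your own. Each camera call takes 0.05 s, during which the arm holds its last target.

TASK

Clear the bench into the two trays: the two vial racks go one into each bay of the two-bay tray, standing on their feet with the wells up, and the steel column goes flat into the long shallow tray. One rack has been left standing on its end to drain: first pick it up, set it down on its feet on the open bench and let go, then take it again and lift it into its bay. Set everything down gently, without dropping it or knocking it over, and leave the other things on the bench where they are.

Things in the scene. Friction and masses are not known exactly. Their poses are not given: they have to be found in the camera images.
- rack_on_end_c (a point): white plastic vial rack: solid block 80 mm long (x), 42 mm wide (y; flat smooth side faces to grip), 50 mm tall (z); eight dark round vial wells on its +z face, four 6 mm feet on its -z face; 0.11 to 0.23 kg; stands steadily on its feet, wells or an end. Point: centre of the block. At the start it stands on an end, 80 mm tall, wells sideways.
- rack_upright_c (a point): white plastic vial rack: solid block 80 mm long (x), 42 mm wide (y; flat smooth side faces to grip), 50 mm tall (z); eight dark round vial wells on its +z face, four 6 mm feet on its -z face; 0.11 to 0.23 kg; stands steadily on its feet, wells or an end. Point: centre of the block. At the start it stands on its feet.
- column_c (a point): steel separation column lying on the bench: a 20 mm tube 150 mm long (along its x) with a 30 mm hexagonal nut, 26 mm long, near each end; 98 mm of bare tube between the nuts; about 0.28 kg. This point is the centre, 15 mm above what it lies on.
- bay_near (a point): grey two-bay tray for racks, fixed to the bench: 255 x 130 mm outside, outer walls and cross wall 5 mm thick, rim 55 mm above the bench, floor 5 mm thick. This point is the middle of the floor of the bay nearer the robot; each bay is about 120 x 120 mm inside; x runs along the tray's length.
- bay_far (a point): the same for the other bay, 125 mm further along the tray's x.
- long_in (a point): grey shallow one-piece tray for columns, fixed to the bench: 210 x 105 mm outside, walls 5 mm thick, rim 20 mm above the bench, floor 5 mm thick; inside 200 mm (x) by 95 mm (y). This point is the middle of its floor.
- spanner: small open-ended steel spanner lying flat, 150 x 30 x 7 mm; origin under its middle; not part of the job, to be left where it is
- calculator: pocket calculator, 130 x 78 x 15 mm; origin under its middle; not part of the job, to be left where it is
- mouse: grey computer mouse without a lead, 105 x 58 x 31 mm; origin under its middle; not part of the job, to be left where it is
- syringe_case: flat pale case, 45 x 125 x 20 mm; origin under its middle; not part of the job, to be left where it is
- reagent: amber bottle, 72 mm across, 150 mm tall; origin under its middle; not part of the job, to be left where it is
- beaker: glass beaker, 76 mm across, 95 mm tall; origin under its middle; not part of the job, to be left where it is

How it is judged:
On the way, in this order (a step that is already met when the one before it is completed fails the run):
1. the rack that stands on its end is picked up, clear of the bench (height (world z) of rack_on_end_c above 0.065 m and contact force between the fingers and rack_on_end above 0.5 N), for 0.05 s.
2. the rack that stood on its end stands on its feet on the bench, let go (angle between rack_on_end_c's own z axis and vertical below 0.12 rad and height (world z) of rack_on_end_c below 0.032 m and horizontal distance between rack_on_end_c and bay_near above 0.08 m and horizontal distance between rack_on_end_c and bay_far above 0.08 m and contact force between the fingers and rack_on_end below 0.05 N and linear speed of rack_on_end below 0.02 m/s and angular speed of rack_on_end below 0.2 rad/s), for 0.2 s.
At the end, for the whole second after the job is handed in: each bay holds one rack, centre within 45 mm of the bay middle and 18 to 32 mm above its floor, wells up within 0.12 rad; the column lies on the long tray's floor, level within 0.1 rad, centre 8 to 22 mm up, within 35 mm along and 45 mm across of the middle; all three at rest ((((horizontal distance between rack_on_end_c and bay_near below 0.045 m and z of rack_on_end_c in the frame of bay_near between 0.018 and 0.032 m) and (horizontal distance between rack_upright_c and bay_far below 0.045 m and z of rack_upright_c in the frame of bay_far between 0.018 and 0.032 m)) or ((horizontal distance between rack_on_end_c and bay_far below 0.045 m and z of rack_on_end_c in the frame of bay_far between 0.018 and 0.032 m) and (horizontal distance between rack_upright_c and bay_near below 0.045 m and z of rack_upright_c in the frame of bay_near between 0.018 and 0.032 m))) and angle between each of rack_on_end_c, rack_upright_c's own z axis and vertical below 0.12 rad and x of column_c in the frame of long_in between -0.035 and 0.035 m and y of column_c in the frame of long_in between -0.045 and 0.045 m and z of column_c in the frame of long_in between 0.008 and 0.022 m and angle between column_c's own x axis and vertical between 1.47 and 1.67 rad and linear speed of each of rack_on_end, rack_upright, column below 0.02 m/s and angular speed of each of rack_on_end, rack_upright, column below 0.2 rad/s); the robot touches nothing.
It fails at once if a rack or the column is dropped or tipped over (moves faster than 0.45 m/s while the fingers do not hold it) ((linear speed of rack_on_end above 0.45 m/s and contact force between the fingers and rack_on_end below 0.05 N) or (linear speed of rack_upright above 0.45 m/s and contact force between the fingers and rack_upright below 0.05 N) or (linear speed of column above 0.45 m/s and contact force between the fingers and column below 0.05 N)).
It fails at once if any of the other things on the bench is moved by more than 30 mm (distance of any of spanner, calculator, mouse, syringe_case, reagent, beaker from where it was at the start of the episode above 0.03 m).
It also fails if it takes over 72 s, if anything falls off the work surface, if the arm or the gripper's body presses on something with over 40 N, if the wrist force passes 120 N, or if a joint passes its speed limit or range.

## Working session

There is one attempt and no reset: what is moved stays moved. The work goes in short steps, Python scripts to look and compute and a shell command to move; the robot and the scene stay as the last step left them, time stands still between calls to the robot, and variables do not carry over. Pictures are saved under pics/ and viewed, and the job is handed in when it is done.

```bash
ls; mkdir -p pics
python3 - <<'E'
from bench import observe, viewer
import cv2,json
s=observe();print({k:(v if not hasattr(v,'tolist') else v.tolist()) for k,v in s.items()})
import numpy as np
for n in ["top","side","wrist"]:
    c=viewer.get_calibration(n)
    p,d=viewer.get_image(n)
    cv2.imwrite(f"pics/{n}0.png",p[:,:,::-1]); np.savez(f"{n}0.npz",p=p,d=d,**c)
    print(n,c)
E
```

```text
pics
{'t': 0.0, 'joint_positions': [-1.0658106834604433, 0.5018897498599024, -0.4267665182984283, 1.551455234282324, 0.22080461524527198, 1.1382675280254118, -0.21028468125521727], 'joint_vel': [0.00030257223150466866, 0.0010684625243789865, -0.001334443460387043, 0.00027509941115535087, -0.0007917410156190382, -0.0007943736310114568, -0.0013327823710287663], 'joint_efforts': [0.0001688019665380125, -56.65999174118042, -5.816378742456436, -27.910966873168945, -0.06882558111101389, 0.03105321549810469, 0.00018664441086002626], 'eef_pos': [0.15551012850038376, 0.630358654227436, 0.20354775064994085], 'eef_rot': [-0.37875441819729416, -3.1183699115028025, 0.0030481263402632438], 'force': [-0.43954049189052075, -0.1582766285553648, -0.6599227610562041], 'ft_torque': [0.05530707271819423, 0.012122484682776753, -0.01684683750918968], 'finger_gap': 0.09162492888623233}
top {'fx': 484.2077965346734, 'fy': 484.2077965346734, 'cx': 254.0703744220329, 'cy': 189.95924701389427, 'k1': 0.0648723168248295, 'cam_to_world': array([[ 0.02666884, -0.99809335,  0.05566356,  0.4891539 ],
       [-0.99939
[... 266 characters left out ...]
632293897, 'k1': -0.06003252853427363, 'cam_to_world': array([[-0.97431147, -0.15791991,  0.1605567 ,  0.3714883 ],
       [-0.22516608,  0.69629815, -0.68151971,  0.73323853],
       [-0.0041698 , -0.7001644 , -0.71396949,  0.82989131],
       [ 0.        ,  0.        ,  0.        ,  1.        ]])}
wrist {'fx': 309.5585438894925, 'fy': 309.5585438894925, 'cx': 256.0195270710077, 'cy': 186.55776057292596, 'k1': -0.0006889525147964524, 'cam_to_world': array([[ 0.2396663 ,  0.92349646,  0.29952355,  0.07407511],
       [ 0.97085213, -0.22718229, -0.07638295,  0.65053673],
       [-0.00249294,  0.30909949, -0.95102644,  0.38282094],
       [ 0.        ,  0.        ,  0.        ,  1.        ]])}
```

View pics/top0.png

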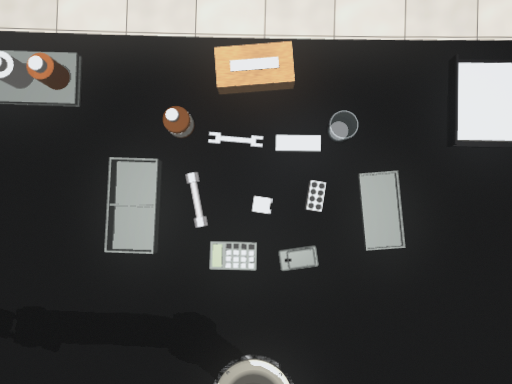

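View pics/side0.png

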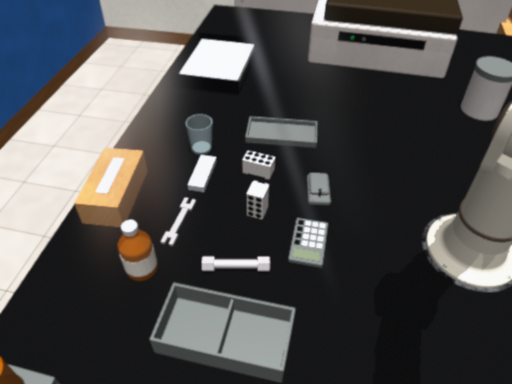

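View pics/wrist0.png

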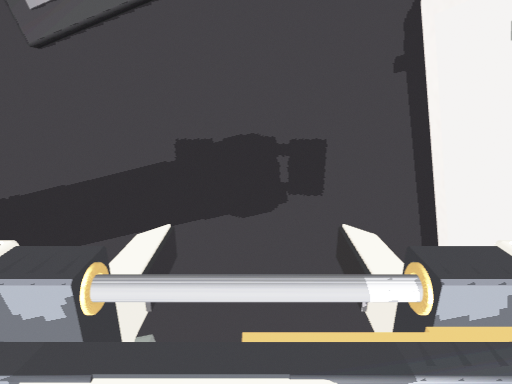

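The top view (up = +x, left = +y) shows these things:
- Column at about (196,200), with the end rack at (262,204).
- Upright rack at (316,195).
- Two-bay tray at (133,205) and long tray at (382,210).

In the side view the end rack's wells face the camera (+y). Next I measure with ray/plane and depth.

```bash
cat > h.py <<'E'
import numpy as np, cv2
from scipy.spatial.transform import Rotation as R
from bench import observe, viewer
def cap(n,tag):
    c=viewer.get_calibration(n); p,d=viewer.get_image(n)
    cv2.imwrite(f"pics/{tag}.png",p[:,:,::-1]); return c,p,d
def load(f):
    z=np.load(f); return z,z['p'],z['d']
def rays(c,uv):
    K=np.array([[c['fx'],0,c['cx']],[0,c['fy'],c['cy']],[0,0,1.]],float)
    return cv2.undistortPoints(np.asarray(uv,float).reshape(-1,1,2),K,np.array([c['k1'],0,0,0.])).reshape(-1,2)
def cloud(c,d):
    h,w=d.shape; u,v=np.meshgrid(np.arange(w),np.arange(h))
    xy=rays(c,np.stack([u,v],-1).reshape(-1,2)); dd=d.reshape(-1,1)
    P=np.hstack([xy*dd,dd]); M=c['cam_to_world']
    return (P@M[:3,:3].T+M[:3,3]).reshape(h,w,3)
def onplane(c,uv,z):
    xy=rays(c,uv); M=c['cam_to_world']; D=np.hstack([xy,np.ones((len(xy),1))])@M[:3,:3].T
    t=(z-M[2,3])/D[:,2]; return M[:3,3]+D*t[:,None]
def rect(P):
    r=cv2.minAreaRect((np.asarray(P)[:,:2]*1000).astype(np.float32)); return r
E
python3 - <<'E'
from h import *
c,p,d=load('top0.npz'); W=cloud(c,d)
hsv=cv2.cvtColor(p,cv2.COLOR_RGB2HSV)
# bench height check
print('bench',np.median(W[300:340,300:500,2]),np.median(W[150:180,400:440,2]))
m=((hsv[...,2]>60)).astype(np.uint8)
m[:45]=0; m[290:]=0
n,l,s,ce=cv2.connectedComponentsWithStats(m)
for i in range(1,n):
    if s[i,4]<80: continue
    k=l==i; zz=W[...,2][k]; ok=d[k]>0
    print(i,s[i],np.round(np.percentile(zz[ok],[5,50,95]),3), 'xy',np.round(W[k][ok].mean(0),3), [np.round(a,1) for a in rect(W[k][ok])])
E
```

```text
bench -0.0006583928585921495 -0.001049925789086803
1 [ 213   45   83   49 3701] [0.018 0.074 0.079] xy [0.889 0.023 0.068] [array([912.9,  23.9]), array([142.1, 225.1]), np.float64(5.5)]
2 [   0   50   82   57 4321] [0.011 0.044 0.156] xy [0.846 0.594 0.072] [array([865.6, 619.2]), array([221.6, 159. ]), np.float64(89.3)]
3 [ 456   62   56   80 4391] [0.026 0.031 0.036] xy [ 0.817 -0.599  0.031] [array([ 820.1, -596.8]), array([161.1, 224.9]), np.float64(89.7)]
4 [162 106  32  32 774] [0.011 0.103 0.152] xy [0.734 0.216 0.097] [array([747.8, 232.6]), array([88.4, 82.2]), np.float64(25.2)]
5 [328 110  31  31 755] [0.001 0.042 0.096] xy [ 0.744 -0.222  0.045] [array([ 749.4, -224.6]), array([ 81.4, 103.1]), np.float64(45.0)]
6 [208 131  56  17 481] [-0.003  0.005  0.011] xy [0.706 0.07  0.005] [array([707.1,  71.7]), array([156.4,  35.2]), np.float64(86.8)]
7 [275 134  46  18 816] [0.001 0.019 0.024] xy [ 0.698 -0.102  0.018] [array([ 701.1, -103.8]), array([ 49.8, 126.3]), np.float64(1.4)]
8 [ 104  157   55   97 4466] [0.001 0.006 0.056] xy [0.513 0.35  0.015] [array([514.5, 353.4]), 
[... 164 characters left out ...]
]), np.float64(5.9)]
10 [185 172  23  56 574] [0.002 0.024 0.033] xy [0.534 0.173 0.023] [array([534.7, 175.6]), array([157. ,  40.6]), np.float64(12.8)]
11 [305 180  22  32 543] [0.001 0.049 0.054] xy [ 0.552 -0.152  0.045] [array([ 554.1, -156.6]), array([49.1, 86.7]), np.float64(82.0)]
12 [251 195  22  20 337] [-0.001  0.08   0.084] xy [ 0.523 -0.008  0.069] [array([524.5,  -8.4]), array([56.5, 47.8]), np.float64(83.0)]
13 [ 209  241   48   30 1388] [0.009 0.014 0.019] xy [0.382 0.068 0.014] [array([381.8,  68.9]), array([ 79.7, 130. ]), np.float64(1.5)]
14 [278 245  41  26 837] [0.006 0.027 0.034] xy [ 0.382 -0.11   0.024] [array([ 380.3, -111.1]), array([ 58.4, 105.6]), np.float64(9.7)]
```

Run:
```python
import cv2
p=cv2.imread('pics/top0.png')
cv2.imwrite('pics/topz.png',cv2.resize(p[100:290,90:420],None,fx=2.4,fy=2.4,interpolation=cv2.INTER_CUBIC))
p=cv2.imread('pics/side0.png')
cv2.imwrite('pics/sidez.png',cv2.resize(p[130:290,180:360],None,fx=3.5,fy=3.5,interpolation=cv2.INTER_CUBIC))
```

```text
(no output)
```

View pics/topz.png

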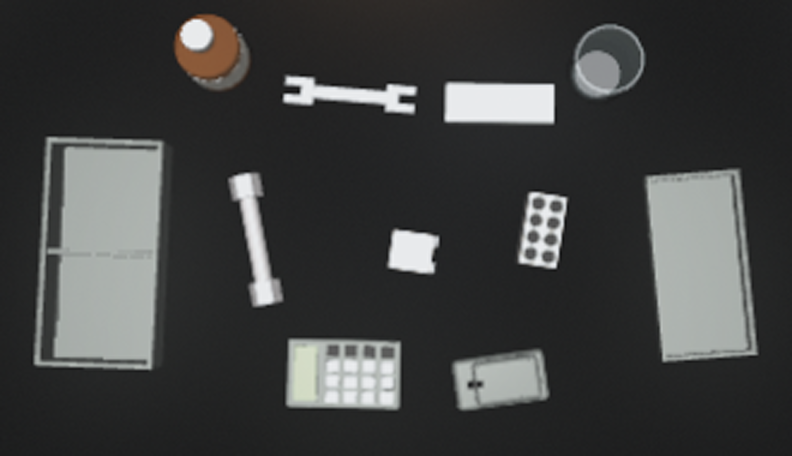

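View pics/sidez.png

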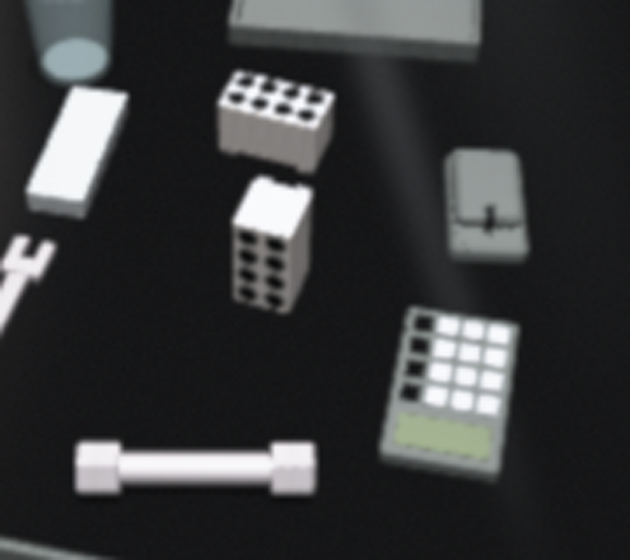

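Run:
```python
from h import *
c,p,d=load('top0.npz'); W=cloud(c,d); Z=W[...,2]
def box(x0,y0,x1,y1):
    m=np.zeros(d.shape,bool); m[y0:y1,x0:x1]=1; return m
def rep(n,m,z):
    v,u=np.nonzero(m); P=onplane(c,np.stack([u,v],-1),z); r=rect(P)
    print(n,len(u),'mean',np.round(P.mean(0)*1000,1),'rect',np.round(r[0],1),np.round(r[1],1),round(r[2],1))
rep('upright',box(300,175,332,217)&(Z>.04),.05)
rep('onend',box(245,190,280,220)&(Z>.07),.08)
rep('col',box(180,165,212,235)&(Z>.012)&(p.max(2)>60),.022)
g=cv2.cvtColor(p,cv2.COLOR_RGB2GRAY)
mm=(g>60)
rep('nut1',box(180,165,212,185)&mm,.025); rep('nut2',box(185,214,215,235)&mm,.025)
rep('tray2 rim',box(100,150,165,260)&(Z>.045)&mm,.055)
rep('long rim',box(350,165,412,256)&(Z>.012)&mm,.02)
rep('long floor',box(350,165,412,256)&mm&(Z<.012),.005)
rep('floorfar',box(100,150,165,204)&mm&(Z<.012),.005);rep('floornear',box(100,207,165,260)&mm&(Z<.012),.005)
```

```text
upright 472 mean [ 552.4 -153.6   50. ] rect [ 548.4 -149.5] [89.  61.4] 1.0
onend 291 mean [523.9  -8.7  80. ] rect [523.7  -9.6] [49.8 41.7] 83.4
col 522 mean [534.7 172.8  22. ] rect [534.  172.9] [154.4  37.1] 12.6
nut1 165 mean [592.4 186.   25. ] rect [592. 186.] [33.2 38.8] 1.5
nut2 169 mean [475.3 159.9  25. ] rect [475.7 160. ] [35.7 38.5] 1.9
tray2 rim 764 mean [514.3 338.5  55. ] rect [513.5 341.6] [131.8 256.5] 89.6
long rim 556 mean [ 517.4 -335.8   20. ] rect [ 518.  -333.7] [211.6 107.8] 6.6
long floor 2623 mean [ 518.1 -338.1    5. ] rect [ 518. -338.] [215.3 110.9] 6.0
floorfar 1709 mean [577.8 352.3   5. ] rect [582.4 358. ] [136.6 131. ] 89.5
floornear 1737 mean [448.1 352.9   5. ] rect [444.2 361.7] [127.5 132.3] 1.4
```

```bash
cat >> h.py <<'E'
def toolR(zdir,yang):
    """tool z along zdir, tool y horizontal-ish at angle yang (deg)"""
    z=np.array(zdir,float); z/=np.linalg.norm(z); a=np.radians(yang)
    y=np.array([np.cos(a),np.sin(a),0]); y-=z*(y@z); y/=np.linalg.norm(y)
    return np.stack([np.cross(y,z),y,z],1)
def plan(pos,Rt=None,sym=True):
    s=observe(); R0=R.from_rotvec(s['eef_rot']).as_matrix()
    d=R0.T@(np.array(pos)-s['eef_pos'])*100
    rv=np.zeros(3)
    if Rt is not None:
        c=[R.from_matrix(R0.T@Rt).as_rotvec()]
        if sym: c.append(R.from_matrix(R0.T@Rt@np.diag([-1,-1,1])).as_rotvec())
        rv=min(c,key=np.linalg.norm)
    print('t',s['t'],'shift cm',np.round(d,2),'turn',np.round(rv,3),'rows',np.ceil(max(np.linalg.norm(d)/6.25,np.degrees(np.linalg.norm(rv))/10.7)),'q',np.round(s['joint_positions'],2),'F',np.round(s['force'],1),'gap',round(s['finger_gap'],4),'pos',np.round(s['eef_pos'],4))
E
python3 - <<'E'
from h import *
plan([.534,.173,.12],toolR([0,0,-1],102.6))
E
```

```text
t 0.15 shift cm [-47.7  -35.35   8.43] turn [-0.001 -0.    -0.462] rows 10.0 q [-1.07  0.5  -0.43  1.55  0.22  1.14 -0.21] F [ 1.2 -0.4  0.1] gap 0.0917 pos [0.1555 0.6306 0.2038]
```

```bash
python3 -m handwheel '[[-10,-7.4,0,0,0,-0.1,60],[-47.7,-35.35,0,0,0,-0.462,60],[-47.7,-35.35,0,0,0,-0.462,60],[-47.7,-35.35,0,0,0,-0.462,60],[-47.7,-35.35,0,0,0,-0.462,60],[-47.7,-35.35,0,0,0,-0.462,60],[-47.7,-35.35,0,0,0,-0.462,60],[-47.7,-35.35,0,0,0,-0.462,60],[-47.7,-35.35,0,0,0,-0.462,60],[-47.7,-35.35,4,0,0,-0.462,60]]' 30
python3 - <<'E'
from h import *
plan([.534,.173,.12],toolR([0,0,-1],102.6))
c,p,d=cap('wrist','w1'); cap('top','t1')
E
```

```text
t: 1.4
eef_pos: [0.5392, 0.1704, 0.167]
eef_rot: [-0.336, 3.116, -0.0]
force: [0.4, 0.6, -1.0]
finger_gap: 0.0551
t 1.4 shift cm [0.49 0.37 4.69] turn [-0.001  0.008 -0.005] rows 1.0 q [-0.11  0.37 -0.3   1.81  0.13  0.97  1.32] F [ 0.4  0.6 -1. ] gap 0.0551 pos [0.5392 0.1704 0.167 ]
```

View pics/w1.png

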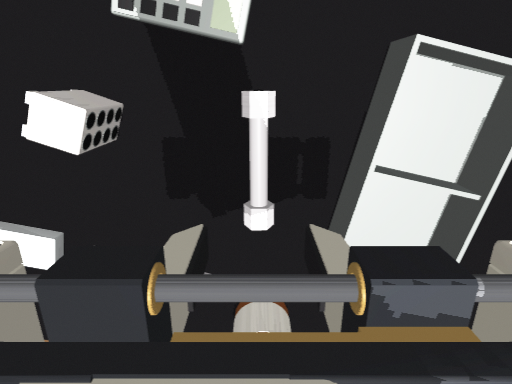

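View pics/t1.png

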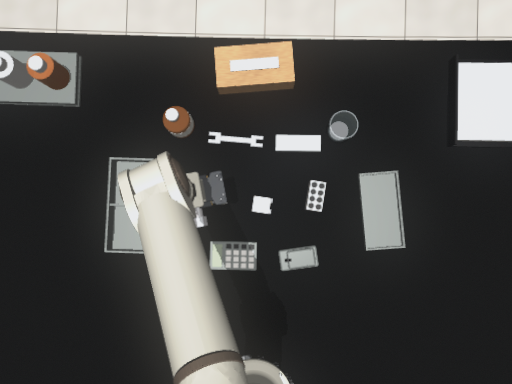

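```bash
python3 -m handwheel '[[0,0,4,0,0,0,60],[0,0,4,0,0,0,60],[0,0,4,0,0,0,60]]'
python3 - <<'E'
from h import *
plan([.534,.173,.022],toolR([0,0,-1],102.6))
E
```

```text
t: 1.88
eef_pos: [0.5341, 0.1748, 0.1258]
eef_rot: [-0.347, 3.122, 0.001]
force: [-0.7, 0.3, 0.7]
finger_gap: 0.0551
t 1.875 shift cm [ 0.06 -0.18 10.38] turn [0.001 0.001 0.002] rows 2.0 q [-0.13  0.42 -0.3   1.85  0.15  0.89  1.3 ] F [-0.7  0.3  0.7] gap 0.0551 pos [0.5341 0.1748 0.1258]
```

```bash
python3 -m handwheel '[[0,-0.1,5,0,0,0,60],[0,-0.1,8,0,0,0,60],[0,-0.1,9.5,0,0,0,60],[0,-0.1,10.3,0,0,0,60],[0,-0.1,10.3,0,0,0,60],[0,-0.1,10.3,0,0,0,15],[0,-0.1,10.3,0,0,0,15],[0,-0.1,10.3,0,0,0,15],[0,-0.1,10.3,0,0,0,15]]' 30
python3 - <<'E'
from h import *
plan([.534,.173,.022],toolR([0,0,-1],102.6))
E
```

```text
t: 3.0
eef_pos: [0.5345, 0.1727, 0.0218]
eef_rot: [-0.345, 3.122, 0.0]
force: [0.2, -0.8, 0.3]
finger_gap: 0.0199
t 3.0 shift cm [ 0.04  0.04 -0.02] turn [0. 0. 0.] rows 1.0 q [-0.16  0.57 -0.26  1.9   0.22  0.69  1.25] F [ 0.2 -0.8  0.3] gap 0.0199 pos [0.5345 0.1727 0.0218]
```

```bash
python3 -m handwheel '[[0,0,-2,0,0,0,15],[0,0,-6,0,0,0,15],[0,0,-12,0,0,0,15],[0,0,-12,0,0,0,15],[0,0,-12,0,0,0,15]]' 40
python3 - <<'E'
from h import *
plan([.518,-.335,.14],toolR([0,0,-1],96.5))
E
```

```text
t: 3.62
eef_pos: [0.5342, 0.1725, 0.1417]
eef_rot: [-0.345, 3.122, -0.0]
force: [-0.3, -0.5, -0.2]
finger_gap: 0.0139
t 3.625 shift cm [ 12.66 -49.17   0.17] turn [-0.     0.     0.107] rows 9.0 q [-0.12  0.4  -0.3   1.84  0.15  0.92  1.3 ] F [-0.3 -0.5 -0.2] gap 0.0139 pos [0.5342 0.1725 0.1417]
```

Run:
```python
from h import *
c,p,d=cap('wrist','w2'); c,p,d=cap('top','t2'); cap('side','s2')
```

```text
(no output)
```

View pics/w2.png

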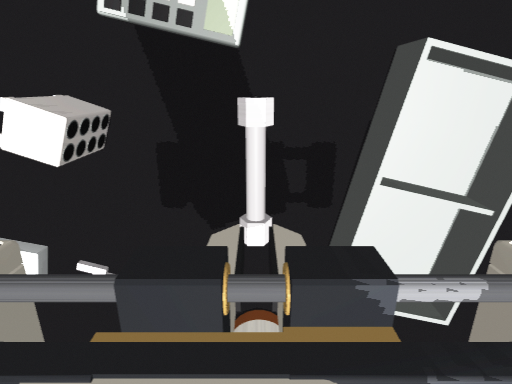

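View pics/s2.png

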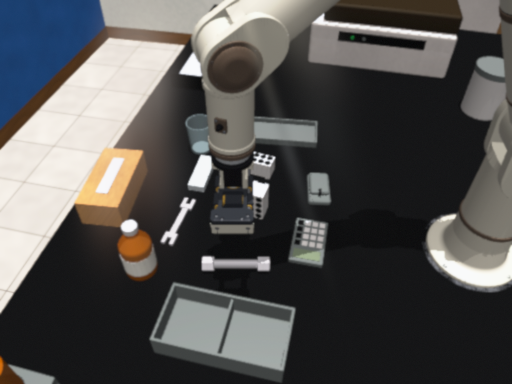

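The column slipped out of the grip and lies unmoved at (236,264) in the side view. I regrasp lower, fully commanded shut, with more force.

```bash
python3 -m handwheel '[[0,0,1,0,0,0,60],[0,0,5,0,0,0,60],[0,0,9.5,0,0,0,60],[0,0,11.5,0,0,0,60],[0,0,12.3,0,0,0,60],[0,0,12.3,0,0,0,60],[0,0,12.3,0,0,0,0],[0,0,12.3,0,0,0,0],[0,0,12.3,0,0,0,0],[0,0,12.3,0,0,0,0]]' 60
python3 - <<'E'
from h import *
plan([.534,.173,.022],toolR([0,0,-1],102.6))
E
```

```text
t: 5.03
eef_pos: [0.5346, 0.1728, 0.019]
eef_rot: [-0.345, 3.122, 0.0]
force: [-0.5, 0.1, 0.3]
finger_gap: 0.0196
t 5.025 shift cm [ 0.05  0.04 -0.3 ] turn [0.    0.001 0.   ] rows 1.0 q [-0.16  0.58 -0.26  1.9   0.22  0.69  1.24] F [-0.5  0.1  0.3] gap 0.0196 pos [0.5346 0.1728 0.019 ]
```

Hold, then a slow lift.

```bash
python3 -m handwheel '[[0,0,0,0,0,0,0],[0,0,-0.3,0,0,0,0],[0,0,-0.8,0,0,0,0],[0,0,-1.5,0,0,0,0],[0,0,-1.5,0,0,0,0]]' 60
```

```text
t: 5.65
eef_pos: [0.535, 0.1729, 0.0345]
eef_rot: [-0.345, 3.121, 0.001]
force: [0.1, 0.5, -0.2]
finger_gap: 0.0002
```

Run:
```python
from h import *
s=observe(); c,p,d=cap('wrist','w3'); s=observe()
def proj(P):
    q=(np.array(P)-c['cam_to_world'][:3,3])@c['cam_to_world'][:3,:3]; return np.round([c['fx']*q[0]/q[2]+c['cx'],c['fy']*q[1]/q[2]+c['cy']],0)
print(s['eef_pos'],proj(s['eef_pos']), proj(s['eef_pos']+[0,0,-.017]),proj(s['eef_pos']+[0,0,-.034]),'col ends',proj([.534+.073,.173+.0164,.015]),proj([.534-.073,.173-.0164,.015]))
```

```text
[0.53472302 0.17284283 0.03413693] [257. 225.] [257. 214.] [257. 205.] col ends [257. 302.] [257. 100.]
```

View pics/w3.png

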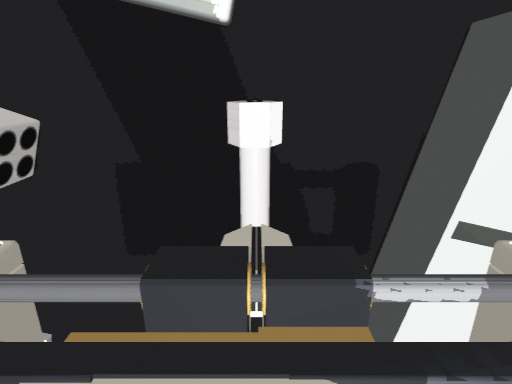

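Run:
```python
from h import *
s=observe(); c,p,d=cap('wrist','w3b'); W=cloud(c,d)
Rt=R.from_rotvec(s['eef_rot']).as_matrix()
for u,v in [(257,180),(257,210),(257,220),(245,226),(245,230),(245,235),(245,240),(270,230),(270,236),(235,240),(235,244)]:
    print(u,v,p[v,u],np.round(W[v,u]*1000,1),'tool mm',np.round((W[v,u]-s['eef_pos'])@Rt*1000,1))
c,p,d=cap('top','t3');W=cloud(c,d)
```

```text
257 180 [251 250 250] [508.6 167.1  23.3] tool mm [26.8  0.1 10.8]
257 210 [249 248 249] [528.6 171.6  23.7] tool mm [ 6.2  0.1 10.4]
257 220 [249 248 248] [535.4 173.1  24.3] tool mm [-0.7  0.1  9.9]
245 226 [177 171 161] [525.2 164.   58.7] tool mm [ 11.2  -6.6 -24.6]
245 230 [173 167 155] [525.3 164.2  63.5] tool mm [ 11.1  -6.4 -29.3]
245 235 [172 166 154] [524.9 164.3  70. ] tool mm [ 11.4  -6.2 -35.9]
245 240 [173 168 155] [525.7 164.6  73.9] tool mm [ 10.6  -6.1 -39.7]
270 230 [172 168 155] [522.3 177.1  63.6] tool mm [ 11.1   6.9 -29.5]
270 236 [173 168 156] [522.5 176.9  70.2] tool mm [ 11.    6.6 -36.1]
235 240 [173 167 155] [526.1 159.7  75.1] tool mm [ 11.3 -11.  -41. ]
235 244 [172 166 154] [526.5 160.   78.3] tool mm [ 10.8 -10.8 -44.1]
```

Run:
```python
import cv2
p=cv2.imread('pics/w3.png');cv2.imwrite('pics/w3z.png',cv2.resize(p[90:270,160:350],None,fx=3.2,fy=3.2,interpolation=cv2.INTER_NEAREST))
```

```text
(no output)
```

View pics/w3z.png

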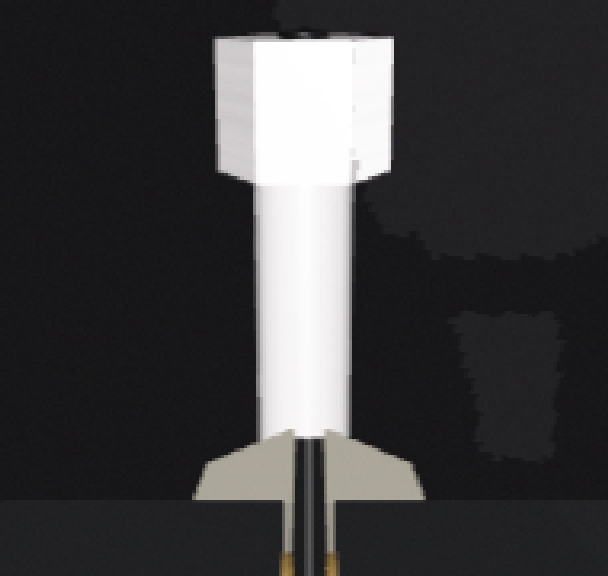

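Run:
```python
from h import *
c,p,d=cap('side','s3'); W=cloud(c,d)
cv2.imwrite('pics/s3z.png',cv2.resize(p[150:290,170:330,::-1],None,fx=4,fy=4,interpolation=cv2.INTER_NEAREST))
for v in range(225,275,3): print(v,p[v,236],np.round(W[v,236]*1000),p[v,228],np.round(W[v,228]*1000))
```

```text
225 [68 59 48] [525. 183. 165.] [36 33 28] [541. 186. 164.]
228 [39 39 42] [523. 191. 165.] [35 37 40] [539. 192. 162.]
231 [26 28 31] [523. 192. 157.] [26 27 32] [538. 195. 157.]
234 [37 39 43] [524. 190. 145.] [39 39 42] [539. 193. 145.]
237 [36 38 43] [522. 198. 146.] [35 37 41] [537. 203. 147.]
240 [25 27 30] [521. 200. 138.] [26 27 31] [537. 203. 138.]
243 [44 44 44] [521. 200. 130.] [42 41 43] [538. 202. 128.]
246 [86 86 86] [512. 234. 165.] [76 77 79] [527. 238. 166.]
249 [60 63 70] [510. 242. 166.] [60 63 69] [525. 245. 165.]
252 [61 64 70] [509. 248. 165.] [61 63 70] [523. 251. 165.]
255 [62 63 71] [507. 255. 166.] [62 64 70] [521. 260. 167.]
258 [72 75 81] [505. 262. 165.] [73 75 82] [520. 265. 165.]
261 [57 57 55] [505. 262. 156.] [58 57 55] [520. 266. 157.]
264 [125 121 113] [508. 255. 136.] [124 121 112] [522. 260. 139.]
267 [117 114 106] [508. 254. 125.] [112 109 102] [523. 258. 125.]
270 [17 16 17] [530. 178.   2.] [15 14 16] [547. 183.   3.]
273 [14 13 13] [528. 185.  -0.] [14 13 15] [545. 190.   2.]
```

View pics/s3z.png

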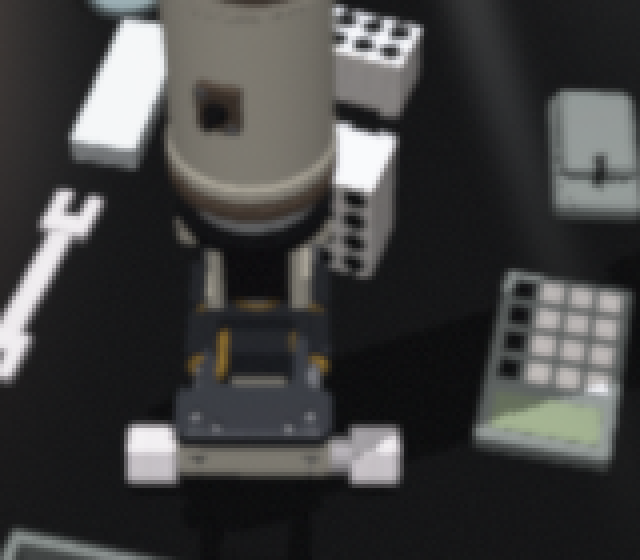

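The wrist depth puts the real fingertips about 24 mm *behind* the reported TCP. The spec says they should be 17 mm ahead of it. The side view agrees: the gripper body's underside is at about 0.12 m. So the reported TCP runs about 41 mm past the true one along the tool axis, and the fingers simply closed above the tube. I'll work with that offset, opening and descending step by step while watching the force.

```bash
python3 -m handwheel '[[0,0,0,0,0,0,60],[0,0,0,0,0,0,60],[0,0,0,0,0,0,60],[0,0,0,0,0,0,60],[0,0,1.5,0,0,0,60],[0,0,3,0,0,0,60],[0,0,3,0,0,0,60]]' 40
python3 - <<'E'
from h import *
s=observe(); c,p,d=cap('wrist','w4'); W=cloud(c,d); Rt=R.from_rotvec(s['eef_rot']).as_matrix()
T=(W-s['eef_pos'])@Rt*1000
m=(d>0)&(abs(T[...,0])<14)&(abs(T[...,1])>22)&(abs(T[...,1])<60)&(T[...,2]>-50)&(T[...,2]<-8)
v,u=np.nonzero(m); t=T[m]; print(len(u), np.round(np.percentile(t[:,2],[50,90,98,100]),1))
i=np.argsort(-t[:,2])[:6]; print([(u[k],v[k],np.round(t[k],1),np.round(W[v[k],u[k]]*1000)) for k in i])
E
```

```text
t: 6.72
eef_pos: [0.5325, 0.1721, 0.0015]
eef_rot: [0.345, -3.119, 0.001]
force: [-0.7, -0.1, 0.4]
finger_gap: 0.0549
2131 [-38.4 -26.5 -22.4 -20. ]
[(np.int64(305), np.int64(236), array([  2.8,  27.4, -20. ]), array([524., 198.,  21.])), (np.int64(208), np.int64(236), array([  2.9, -27.9, -20.2]), array([536., 144.,  22.])), (np.int64(311), np.int64(224), array([ 10.5,  30.3, -20.6]), array([516., 199.,  22.])), (np.int64(208), np.int64(238), array([  2. , -27.8, -20.9]), array([537., 145.,  22.])), (np.int64(203), np.int64(224), array([ 10.7, -30.2, -20.9]), array([529., 140.,  22.])), (np.int64(202), np.int64(224), array([ 10.7, -30.7, -21. ]), array([529., 140.,  23.]))]
```

View pics/w4.png

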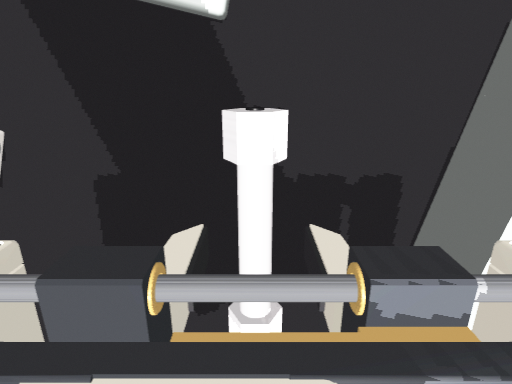

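```bash
python3 -m handwheel '[[0,0,1,0,0,0,60],[0,0,1.8,0,0,0,60],[0,0,1.8,0,0,0,60],[0,0,1.8,0,0,0,0],[0,0,1.8,0,0,0,0],[0,0,1.8,0,0,0,0],[0,0,1.8,0,0,0,0],[0,0,1.8,0,0,0,0],[0,0,1.8,0,0,0,0]]' 40
```

```text
t: 7.9
eef_pos: [0.5345, 0.1726, -0.0142]
eef_rot: [-0.345, 3.122, -0.0]
force: [-0.2, -0.1, 3.1]
finger_gap: 0.019
```

```bash
python3 -m handwheel '[[0,0,0,0,0,0,0],[0,0,0,0,0,0,0]]' 40
```

```text
t: 8.15
eef_pos: [0.5345, 0.1726, -0.0142]
eef_rot: [-0.345, 3.122, -0.0]
force: [-0.8, -1.4, 3.6]
finger_gap: 0.0187
```

```bash
python3 -m handwheel '[[0,0,-0.5,0,0,0,0],[0,0,-1.5,0,0,0,0],[0,0,-1.5,0,0,0,0]]' 40;  python3 -m handwheel '[[0,0,-4,0,0,0,0],[0,0,-8,0,0,0,0],[0,0,-12,0,0,0,0],[0,0,-12,0,0,0,0]]' 40
python3 - <<'E'
from h import *
plan([.518,-.335,.12],toolR([0,0,-1],96.5))
c,p,d=cap('wrist','w5')
E
```

```text
t: 8.52
eef_pos: [0.535, 0.1731, 0.0015]
eef_rot: [-0.345, 3.121, 0.001]
force: [1.0, 0.5, -2.1]
finger_gap: 0.0187
t: 9.02
eef_pos: [0.537, 0.1738, 0.1241]
eef_rot: [-0.344, 3.116, 0.002]
force: [-0.3, 1.9, -3.3]
finger_gap: 0.019
t 9.025 shift cm [ 12.97 -49.24   0.29] turn [0.001 0.007 0.107] rows 9.0 q [-0.12  0.42 -0.3   1.85  0.16  0.88  1.29] F [-0.3  1.9 -3.3] gap 0.019 pos [0.537  0.1738 0.1241]
```

View pics/w5.png

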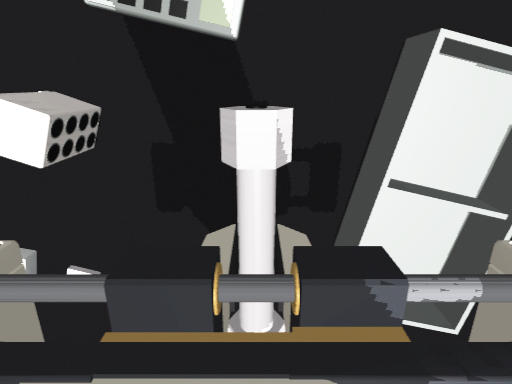

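The column is gripped (the weight reads on the force) and hangs level. Next I carry it to the long tray.

```bash
python3 -m handwheel '[[0.7,-3,0,0,0,0,0],[2,-8,0,0,0,0,0],[3.3,-13,0,0,0,0.02,0],[4.6,-18,0,0,0,0.05,0],[6,-23.5,0,0,0,0.08,0],[7.4,-29,0,0,0,0.107,0],[8.8,-34.5,0,0,0,0.107,0],[10.2,-40,0,0,0,0.107,0],[11.6,-45,0,0,0,0.107,0],[12.6,-48.3,0,0,0,0.107,0]]' 40; python3 -m handwheel '[[0.2,-0.7,0,0,0,0,0],[0.2,-0.7,0,0,0,0,0]]';  python3 - <<'E'
from h import *
plan([.518,-.335,.12],toolR([0,0,-1],96.5))
c,p,d=cap('wrist','w6');W=cloud(c,d)
m=(W[...,2]<.012)&(W[...,2]>0.002)&(p.min(2)>100); print(np.round(W[m].mean(0),3),m.sum())
c,p,d=cap('side','s6')
E
```

```text
t: 10.32
eef_pos: [0.5144, -0.3289, 0.1182]
eef_rot: [0.173, -3.133, -0.001]
force: [0.4, 0.3, -2.5]
finger_gap: 0.0192
t: 10.58
eef_pos: [0.5145, -0.3326, 0.1188]
eef_rot: [0.176, -3.134, -0.003]
force: [1.2, 0.0, -2.9]
finger_gap: 0.019
t 10.575 shift cm [-0.32 -0.28 -0.13] turn [ 0.002 -0.002 -0.001] rows 1.0 q [ 0.62  0.5  -0.12  1.73  0.07  0.92  2.15] F [ 1.2  0.  -2.9] gap 0.019 pos [ 0.5145 -0.3326  0.1188]
[ 0.493 -0.329  0.004] 9648
```

View pics/w6.png

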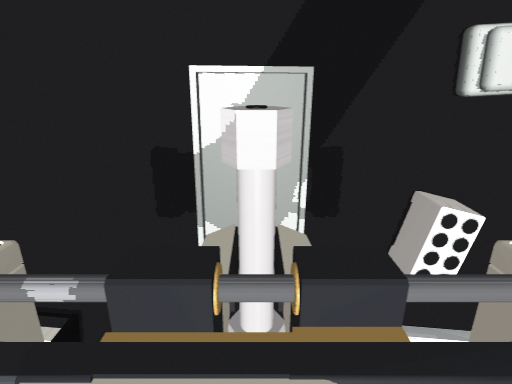

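View pics/s6.png

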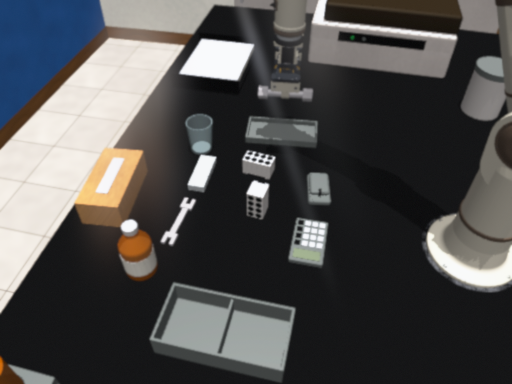

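```bash
python3 -m handwheel '[[-0.3,-0.2,3,0,0,0,0],[-0.3,-0.2,7,0,0,0,0],[-0.3,-0.2,10,0,0,0,0],[-0.3,-0.2,11.5,0,0,0,0],[-0.3,-0.2,12.3,0,0,0,0],[-0.3,-0.2,12.3,0,0,0,0],[-0.3,-0.2,12.5,0,0,0,0],[-0.3,-0.2,12.6,0,0,0,0]]' 40
```

```text
t: 11.68
eef_pos: [0.5195, -0.3354, -0.0045]
eef_rot: [-0.177, 3.135, -0.001]
force: [0.2, -0.3, -3.0]
finger_gap: 0.0189
```

```bash
python3 -m handwheel '[[0,0,0.2,0,0,0,0],[0,0,0.3,0,0,0,0],[0,0,0.4,0,0,0,0],[0,0,0.4,0,0,0,0]]'
```

```text
t: 12.18
eef_pos: [0.5188, -0.335, -0.0092]
eef_rot: [0.178, -3.136, -0.0]
force: [-0.6, 1.4, 1.6]
finger_gap: 0.0192
```

```bash
python3 -m handwheel '[[0,0,0,0,0,0,30],[0,0,0,0,0,0,42],[0,0,0,0,0,0,42],[0,0,0,0,0,0,42],[0,0,-2,0,0,0,42],[0,0,-5,0,0,0,42],[0,0,-10,0,0,0,70],[0,0,-14,0,0,0,70]]'
python3 - <<'E'
from h import *
# upright rack: need grasp pt z; actual TCP = rep+39mm up
plan([.5524,-.1536,.130],toolR([0,0,-1],82.3))
cap('wrist','w7')
E
```

```text
t: 13.18
eef_pos: [0.5196, -0.3354, 0.1341]
eef_rot: [-0.178, 3.134, -0.002]
force: [0.5, -0.4, -0.2]
finger_gap: 0.0538
t 13.175 shift cm [-5.31 17.69  0.39] turn [-0.001  0.002  0.248] rows 3.0 q [ 0.63  0.49 -0.13  1.71  0.07  0.95  2.15] F [ 0.5 -0.4 -0.2] gap 0.0538 pos [ 0.5196 -0.3354  0.1341]
```

View pics/w7.png

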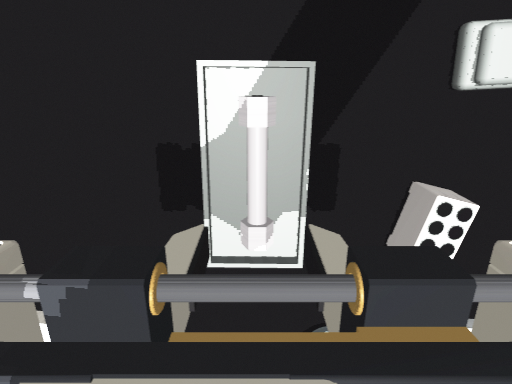

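The column lies flat and centred in the tray (258,170 in the wrist view). Next is the upright rack.

```bash
python3 -m handwheel '[[-1.5,5,0,0,0,0.1,75],[-3.3,11,0,0,0,0.2,75],[-5,16.5,0,0,0,0.248,75],[-5.3,17.7,0,0,0,0.248,75],[-5.3,17.7,1,0,0,0.248,75],[-5.3,17.7,1,0,0,0.248,75]]'
python3 - <<'E'
from h import *
plan([.5524,-.1536,-.007],toolR([0,0,-1],82.3))
c,p,d=cap('wrist','w8');W=cloud(c,d)
m=(abs(W[...,2]-.05)<.006)&(np.hypot(W[...,0]-.55,W[...,1]+.15)<.07); 
n,l,s,ce=cv2.connectedComponentsWithStats(m.astype(np.uint8)); i=1+np.argmax(s[1:,4]); k=l==i
print(s[i],np.round(W[k].mean(0),4),rect(W[k]))
E
```

```text
t: 13.98
eef_pos: [0.5502, -0.1555, 0.1198]
eef_rot: [-0.216, -3.132, 0.002]
force: [-0.1, 0.5, 0.3]
finger_gap: 0.0688
t 13.975 shift cm [-0.21  0.23 12.68] turn [-0.001 -0.002 -0.003] rows 3.0 q [ 0.32  0.43 -0.12  1.83  0.07  0.88  1.6 ] F [-0.1  0.5  0.3] gap 0.0688 pos [ 0.5502 -0.1555  0.1198]
[ 232  146   51   89 4324] [ 0.5505 -0.1551  0.0492] ((552.919921875, -155.33908081054688), (42.10552215576172, 80.02217102050781), 82.12892150878906)
```

View pics/w8.png

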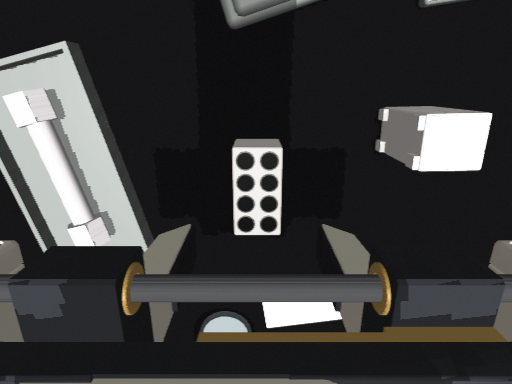

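The wrist view shows the rack centred between the open jaws (257,190). Its measured top is 42 x 80 mm at (0.553,-0.155). I descend and grip.

```bash
python3 -m handwheel '[[-0.2,0,4,0,0,0,75],[-0.2,0,8,0,0,0,75],[-0.2,0,11,0,0,0,75],[-0.2,0,12.5,0,0,0,75],[-0.2,0,12.7,0,0,0,40],[-0.2,0,12.7,0,0,0,20],[-0.2,0,12.7,0,0,0,20],[-0.2,0,12.7,0,0,0,20],[-0.2,0,12.7,0,0,0,20],[-0.2,0,12.7,0,0,0,20]]' 30; python3 -m handwheel '[[0,0,-0.5,0,0,0,20],[0,0,-2,0,0,0,20],[0,0,-2,0,0,0,20]]'
```

```text
t: 15.28
eef_pos: [0.5546, -0.1539, -0.0051]
eef_rot: [0.212, 3.132, -0.001]
force: [-0.9, -0.2, 7.0]
finger_gap: 0.0418
t: 15.65
eef_pos: [0.5547, -0.1535, 0.0151]
eef_rot: [0.211, 3.132, -0.001]
force: [-0.0, 0.4, -1.4]
finger_gap: 0.0418
```

```bash
python3 -m handwheel '[[0,0,-5,0,0,0,20],[0,0,-11,0,0,0,20],[0,0,-12,0,0,0,20],[0,0,-12,0,0,0,20]]' 40;  python3 - <<'E'
from h import *
plan([.5765,.340,.13],toolR([0,0,-1],89))
E
```

```text
t: 16.15
eef_pos: [0.5537, -0.1535, 0.1341]
eef_rot: [0.212, 3.133, -0.0]
force: [0.2, 0.3, -1.6]
finger_gap: 0.0416
t 16.15 shift cm [ 4.38 49.21  0.39] turn [-0.     0.001 -0.117] rows 8.0 q [ 0.32  0.42 -0.13  1.82  0.06  0.91  1.6 ] F [ 0.2  0.3 -1.6] gap 0.0416 pos [ 0.5537 -0.1535  0.1341]
```

```bash
python3 -m handwheel '[[0.3,3,0,0,0,0,20],[0.8,8,0,0,0,0,20],[1.2,13.5,0,0,0,0,20],[1.7,19,0,0,0,0,20],[2.2,24.5,0,0,0,0,20],[2.7,30,0,0,0,-0.03,20],[3.2,35.5,0,0,0,-0.06,20],[3.7,41,0,0,0,-0.09,20],[4.1,46,0,0,0,-0.117,20],[4.4,49.2,0,0,0,-0.117,20]]' 40; python3 -m handwheel '[[0,0,0,0,0,0,20],[0,0,0,0,0,0,20]]';  python3 - <<'E'
from h import *
plan([.5765,.340,.0],toolR([0,0,-1],89))
c,p,d=cap('wrist','w9'); cap('side','s9')
E
```

```text
t: 17.4
eef_pos: [0.5733, 0.3428, 0.1302]
eef_rot: [-0.022, -3.137, 0.001]
force: [-0.2, -1.1, -1.8]
finger_gap: 0.0414
t: 17.65
eef_pos: [0.5749, 0.3383, 0.1311]
eef_rot: [-0.028, -3.138, 0.005]
force: [0.8, -1.2, -1.3]
finger_gap: 0.0416
t 17.65 shift cm [-0.2   0.22 13.1 ] turn [-0.003 -0.003 -0.001] rows 3.0 q [-0.39  0.58 -0.26  1.57  0.17  1.02  0.85] F [ 0.8 -1.2 -1.3] gap 0.0416 pos [0.5749 0.3383 0.1311]
```

View pics/w9.png

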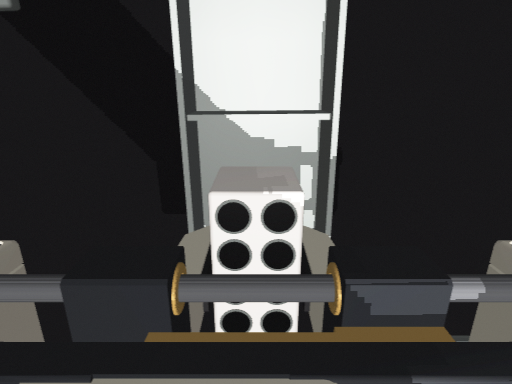

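View pics/s9.png

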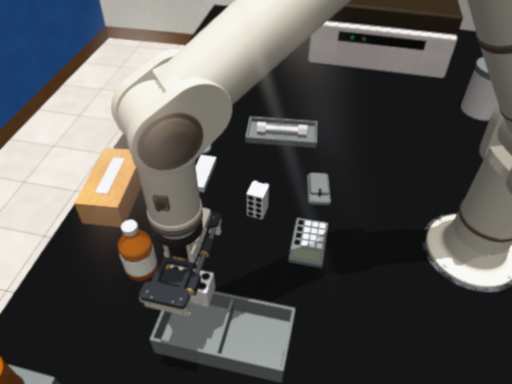

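```bash
python3 -m handwheel '[[-0.1,0.1,3,0,0,0,20],[-0.1,0.1,7,0,0,0,20],[-0.1,0.1,10.5,0,0,0,20],[-0.1,0.1,12,0,0,0,20],[-0.1,0.1,12.6,0,0,0,20],[-0.1,0.1,12.6,0,0,0,20],[-0.1,0.1,12.8,0,0,0,20],[-0.1,0.1,12.9,0,0,0,20]]'
```

```text
t: 18.75
eef_pos: [0.5777, 0.3415, 0.0056]
eef_rot: [0.028, 3.14, 0.001]
force: [-0.2, -0.5, -1.4]
finger_gap: 0.0416
```

```bash
python3 -m handwheel '[[0,0,0.2,0,0,0,20],[0,0,0.3,0,0,0,20],[0,0,0.4,0,0,0,20],[0,0,0.4,0,0,0,20]]'
```

```text
t: 19.25
eef_pos: [0.577, 0.341, 0.0004]
eef_rot: [-0.028, -3.141, 0.0]
force: [0.1, -0.4, -1.5]
finger_gap: 0.0419
```

```bash
python3 -m handwheel '[[0,0,0.1,0,0,0,20],[0,0,0.2,0,0,0,20],[0,0,0.3,0,0,0,20],[0,0,0.3,0,0,0,20]]'
```

```text
t: 19.75
eef_pos: [0.5771, 0.3411, -0.0001]
eef_rot: [0.028, 3.141, -0.001]
force: [-5.5, -3.1, 13.4]
finger_gap: 0.0418
```

```bash
python3 -m handwheel '[[0,0,-0.2,0,0,0,25],[0,0,-0.2,0,0,0,60],[0,0,-0.2,0,0,0,60],[0,0,-0.2,0,0,0,60],[0,0,-2,0,0,0,60],[0,0,-6,0,0,0,60],[0,0,-12,0,0,0,60],[0,0,-16,0,0,0,60],[0,0,-16,0,0,0,60]]'
python3 - <<'E'
from h import *
plan([.524,-.009,.17],toolR([0,0,-1],-6.6),sym=False)
cap('wrist','w10')
E
```

```text
t: 20.88
eef_pos: [0.58, 0.3431, 0.164]
eef_rot: [0.028, 3.133, 0.008]
force: [-0.1, -0.4, 0.4]
finger_gap: 0.055
t 20.875 shift cm [  4.97 -35.3   -0.83] turn [0.011 0.002 1.668] rows 9.0 q [-0.39  0.55 -0.27  1.54  0.16  1.06  0.86] F [-0.1 -0.4  0.4] gap 0.055 pos [0.58   0.3431 0.164 ]
```

View pics/w10.png

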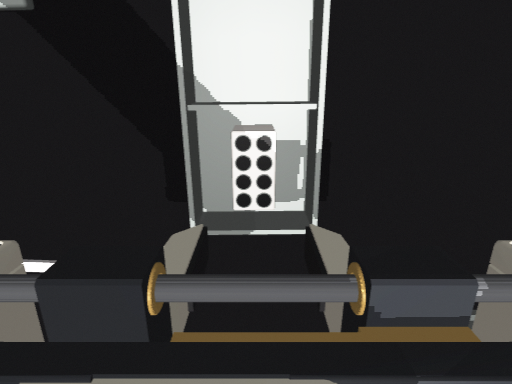

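The rack sits centred in the far bay (254,170). Now to the end rack.

```bash
python3 -m handwheel '[[0.5,-4,0,0,0,0.1,75],[1.2,-9,0,0,0,0.28,75],[2,-14.5,0,0,0,0.46,75],[2.7,-20,0,0,0,0.64,75],[3.5,-25,0,0,0,0.82,75],[4.2,-30,0,0,0,1.0,75],[4.8,-34,0,0,0,1.18,75],[5,-35.3,0,0,0,1.36,75],[5,-35.3,0,0,0,1.54,75],[5,-35.3,0,0,0,1.668,75]]';python3 -m handwheel '[[0,0,0,0,0,0,75],[0,0,0,0,0,0,75]]'
python3 - <<'E'
from h import *
plan([.524,-.009,.17],toolR([0,-np.sin(.5),-np.cos(.5)],-6.6),sym=False)
cap('wrist','w11')
E
```

```text
t: 22.18
eef_pos: [0.5195, -0.0115, 0.1566]
eef_rot: [-2.35, -2.082, 0.003]
force: [-0.5, 0.1, -0.4]
finger_gap: 0.0695
t: 22.42
eef_pos: [0.5202, -0.0109, 0.157]
eef_rot: [-2.342, -2.093, 0.002]
force: [-0.6, -0.2, 0.1]
finger_gap: 0.0686
t 22.425 shift cm [ 0.23  0.36 -1.3 ] turn [-0.055 -0.497 -0.01 ] rows 3.0 q [-0.14  0.3   0.13  1.94 -0.05  0.91 -0.1 ] F [-0.6 -0.2  0.1] gap 0.0686 pos [ 0.5202 -0.0109  0.157 ]
```

View pics/w11.png

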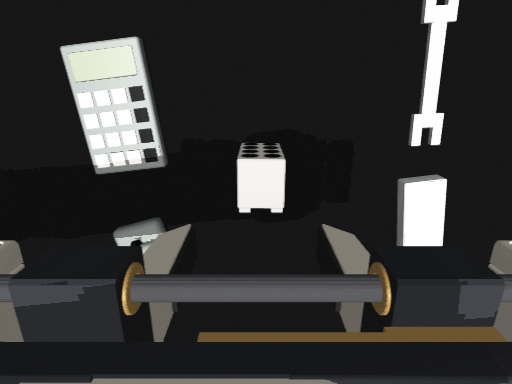

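```bash
cat >> h.py <<'E'
def rack_grasp(th,gz=.055,off=.005,back=0,cx=.524,cy=-.009,wa=83.4):
    a=np.radians(wa); w=np.array([np.cos(a),np.sin(a),0]); t=-np.sin(th)*w+np.array([0,0,-np.cos(th)])
    G=np.array([cx,cy,gz])+off*w
    return G+(.042-back)*t, toolR(t,wa-90)
E
python3 - <<'E'
from h import *
P,Rt=rack_grasp(.5,back=.10); print(P); plan(P,Rt,sym=False)
P,Rt=rack_grasp(.5); print(P)
E
python3 -m handwheel '[[0,0.2,-2,0,-0.15,0,75],[0,0.2,-2,0,-0.3,0,75],[0,0.2,-2,0,-0.497,0,75],[0,0.2,-2,0,-0.497,0,75],[0,0.2,-2,0,-0.497,0,75]]'
python3 - <<'E'
from h import *
P,Rt=rack_grasp(.5,back=.10); print(P); plan(P,Rt,sym=False)
E
```

```text
[0.52777071 0.02358926 0.10589979]
t 22.475 shift cm [3.51 0.36 5.13] turn [-0.    -0.5    0.003] rows 3.0 q [-0.14  0.3   0.13  1.94 -0.05  0.91 -0.1 ] F [-0.3 -0.1  0.6] gap 0.0688 pos [ 0.5203 -0.0109  0.1572]
[ 0.52226033 -0.02403556  0.01814153]
t: 23.1
eef_pos: [0.5224, -0.0113, 0.1772]
eef_rot: [2.063, 1.841, -0.525]
force: [-0.1, -1.1, -0.6]
finger_gap: 0.0689
[0.52777071 0.02358926 0.10589979]
t 23.1 shift cm [6.5  0.15 4.58] turn [-0.001 -0.003  0.002] rows 2.0 q [-0.5   0.41  0.19  1.84  0.41  1.15 -0.65] F [-0.1 -1.1 -0.6] gap 0.0689 pos [ 0.5224 -0.0113  0.1772]
```

```bash
cat >> h.py <<'E'
def tips(tag):
    s=observe(); c,p,d=cap('wrist',tag); W=cloud(c,d); Rt=R.from_rotvec(s['eef_rot']).as_matrix()
    T=(W-s['eef_pos'])@Rt*1000; g=s['finger_gap']*500
    m=(d>0)&(abs(T[...,0])<14)&(abs(T[...,1])>g-6)&(abs(T[...,1])<g+25)&(T[...,2]>-60)&(T[...,2]<0)
    print('tips z pct',m.sum(),np.round(np.percentile(T[m][:,2],[50,90,98,99.5]),1),'x',np.round(np.percentile(T[m][:,0],[5,50,95]),1))
    return c,p,d,W
E
python3 - <<'E'
from h import *
c,p,d,W=tips('w12')
m=(abs(W[...,2]-.08)<.006)&(np.hypot(W[...,0]-.524,W[...,1]+.009)<.05)
print(m.sum(),np.round(W[m].mean(0),4),rect(W[m]))
E
```

```text
tips z pct 3370 [-43.9 -28.5 -23.1 -21.7] x [-3.7 10.7 11.5]
2384 [ 0.5253 -0.0062  0.0788] ((524.8131103515625, -10.472326278686523), (50.380889892578125, 42.214385986328125), 83.7920150756836)
```

View pics/w12.png

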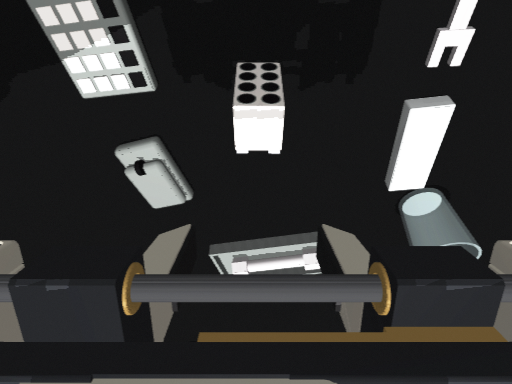

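```bash
python3 -m handwheel '[[3,0.1,2.3,0,0,0,75],[6.4,0.2,4.6,0,0,0,75],[6.4,0.2,4.6,0,0,0,75],[6.4,0.2,7,0,0,0,75],[6.4,0.2,10,0,0,0,75],[6.4,0.2,12.5,0,0,0,75],[6.4,0.2,14,0,0,0,75],[6.4,0.2,14.6,0,0,0,75],[6.4,0.2,14.6,0,0,0,75]]'
python3 - <<'E'
from h import *
P,Rt=rack_grasp(.5,cx=.525,cy=-.0105); print(P); plan(P,Rt,sym=False)
cap('wrist','w13');cap('side','s13')
E
```

```text
t: 24.28
eef_pos: [0.5237, -0.025, 0.0194]
eef_rot: [2.064, 1.838, -0.523]
force: [-0.5, -0.2, 0.7]
finger_gap: 0.0688
[ 0.52326033 -0.02553556  0.01814153]
t 24.275 shift cm [ 0.01 -0.04  0.14] turn [ 0.    -0.003 -0.001] rows 1.0 q [-0.48  0.66  0.2   1.91  0.45  0.85 -0.77] F [-0.5 -0.2  0.7] gap 0.0688 pos [ 0.5237 -0.025   0.0194]
```

View pics/w13.png

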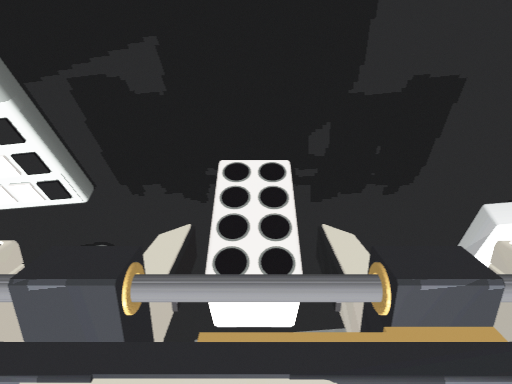

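View pics/s13.png

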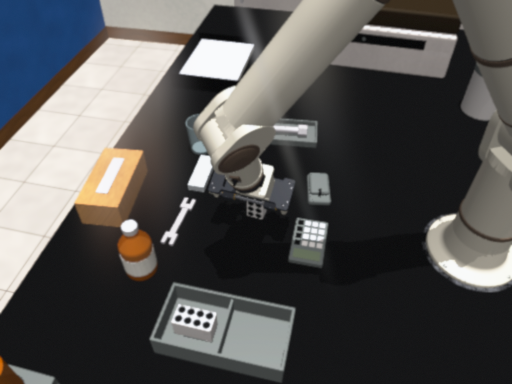

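```bash
python3 -m handwheel '[[0,0,0,0,0,0,40],[0,0,0,0,0,0,20],[0,0,0,0,0,0,20],[0,0,0,0,0,0,20],[0,0,0,0,0,0,20],[-0.2,0,-0.4,0,0,0,20],[-1,0,-1.8,0,0,0,20],[-1,0,-1.8,0,0,0,20]]' 40
python3 - <<'E'
from h import *
s=observe(); plan(s['eef_pos']+[0,0,.12]); R0=R.from_rotvec(s['eef_rot']).as_matrix(); print(R0.round(2))
E
```

```text
t: 25.38
eef_pos: [0.5244, -0.0248, 0.0408]
eef_rot: [2.064, 1.838, -0.52]
force: [0.5, 0.0, -1.8]
finger_gap: 0.0421
t 25.375 shift cm [ -5.71   0.03 -10.56] turn [0. 0. 0.] rows 2.0 q [-0.48  0.62  0.19  1.91  0.44  0.89 -0.75] F [ 0.5  0.  -1.8] gap 0.0421 pos [ 0.5244 -0.0248  0.0408]
[[ 0.1   0.99 -0.05]
 [ 0.87 -0.11 -0.47]
 [-0.48  0.   -0.88]]
```

```bash
python3 -m handwheel '[[-1.5,0,-2.7,0,0,0,20],[-4,0,-7,0,0,0,20],[-5.7,0,-10.5,0,0,0,20],[-5.7,0,-10.5,0,0.1,0,20],[-5.7,0,-10.5,0,0.25,0,20],[-5.7,0,-10.5,0,0.4,0,20],[-5.7,0,-10.5,0,0.55,0,20],[-5.7,0,-10.5,0,0.7,0,20],[-5.7,0,-10.5,0,0.85,0,20],[-5.7,0,-10.5,0,0.85,0,20]]' 45
python3 - <<'E'
from h import *
s=observe(); R0=R.from_rotvec(s['eef_rot']).as_matrix(); print(R0.round(2)); plan(s['eef_pos'])
E
```

```text
t: 26.62
eef_pos: [0.5221, -0.0306, 0.1578]
eef_rot: [-2.162, -1.908, -0.382]
force: [0.2, 0.3, -2.8]
finger_gap: 0.0421
[[ 0.12  0.99  0.04]
 [ 0.93 -0.12  0.34]
 [ 0.34 -0.   -0.94]]
t 26.625 shift cm [0. 0. 0.] turn [0. 0. 0.] rows 0.0 q [ 0.22  0.34  0.05  1.93 -0.45  0.97  0.41] F [ 0.2  0.3 -2.8] gap 0.0421 pos [ 0.5221 -0.0306  0.1578]
```

Going well; continue the remaining 0.72 rad.

```bash
python3 -m handwheel '[[0,0,0,0,0.15,0,20],[0,0,0,0,0.3,0,20],[0,0,0,0,0.45,0,20],[0,0,0,0,0.6,0,20],[0,0,0,0,0.72,0,20],[0,0,0,0,0.72,0,20],[0,0,0,0,0.72,0,20]]' 45
python3 - <<'E'
from h import *
s=observe(); R0=R.from_rotvec(s['eef_rot']).as_matrix(); print(R0.round(3)); plan(s['eef_pos'])
cap('wrist','w14'); c,p,d=cap('side','s14')
cv2.imwrite('pics/s14z.png',cv2.resize(p[120:300,150:370,::-1],None,fx=3.4,fy=3.2,interpolation=cv2.INTER_CUBIC))
E
```

```text
t: 27.5
eef_pos: [0.5234, -0.0237, 0.1592]
eef_rot: [-1.669, -1.492, -0.99]
force: [0.6, 0.6, -0.9]
finger_gap: 0.0417
[[ 0.054  0.994  0.098]
 [ 0.477 -0.112  0.872]
 [ 0.877 -0.    -0.48 ]]
t 27.5 shift cm [0. 0. 0.] turn [0. 0. 0.] rows 0.0 q [ 0.64  0.72 -0.06  1.81 -0.88  1.39  1.  ] F [ 0.6  0.6 -0.9] gap 0.0417 pos [ 0.5234 -0.0237  0.1592]
```

View pics/s14z.png

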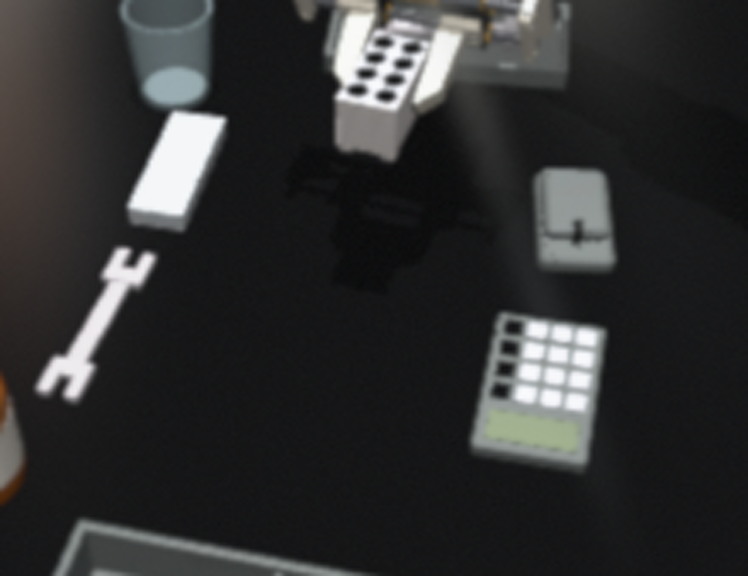

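View pics/w14.png

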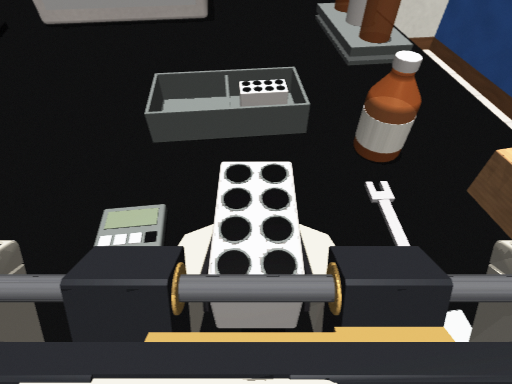

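```bash
cat >> h.py <<'E'
def topface(tag,umin,umax,vmin,vmax,name='wrist'):
    s=observe(); c,p,d=cap(name,tag); W=cloud(c,d)
    m=np.zeros(d.shape,bool); m[vmin:vmax,umin:umax]=1; m&=(p.min(2)>215)&(d>0)
    P=W[m]; 
    for _ in range(4):
        A=np.c_[P[:,:2],np.ones(len(P))]; k,*_=np.linalg.lstsq(A,P[:,2],rcond=None); r=P[:,2]-A@k; P=P[abs(r)<max(.003,1.5*r.std())]
    print('n',len(P),'slopes xy',np.round(k[:2],3),'mean',np.round(P.mean(0),4),'rect',rect(P))
E
python3 - <<'E'
from h import *
topface('w15',215,300,165,270)
s=observe(); plan(s['eef_pos']+[0,.03,-.13])
E
```

```text
n 3247 slopes xy [ 0.003 -0.006] mean [ 0.522  -0.0461  0.198 ] rect ((521.9873657226562, -42.594581604003906), (68.03968048095703, 41.546932220458984), 83.73501586914062)
t 27.65 shift cm [-9.98 -0.37  8.85] turn [0. 0. 0.] rows 3.0 q [ 0.64  0.71 -0.06  1.81 -0.88  1.39  1.  ] F [ 0.3 -0.1 -0.9] gap 0.0419 pos [ 0.5237 -0.0238  0.1602]
```

```bash
python3 -m handwheel '[[-1.5,0.5,1.4,0,0,0,20],[-4,1,3.7,0,0,0,20],[-6.5,1.5,6,0,0,0,20],[-8.5,2,7.9,0,0,0,20],[-9.85,2.1,9.1,0,0,0,20],[-9.85,2.1,9.1,0,0,0,20],[-10.3,2.1,9.4,0,0,0,20],[-10.3,2.1,9.4,0,0,0,20]]' 45
python3 - <<'E'
from h import *
topface('w16',215,300,165,270)
s=observe(); R0=R.from_rotvec(s['eef_rot']).as_matrix(); print(R0.round(3)); plan(s['eef_pos']+[0,0,-.01])
E
```

```text
t: 28.65
eef_pos: [0.5481, 0.0052, 0.0238]
eef_rot: [-1.671, -1.489, -0.994]
force: [0.2, -0.7, -2.0]
finger_gap: 0.0416
n 3318 slopes xy [ 0.002 -0.004] mean [ 0.5463 -0.0175  0.0616] rect ((546.2373046875, -14.113021850585938), (67.95632934570312, 41.545799255371094), 84.8825912475586)
[[ 0.054  0.993  0.102]
 [ 0.475 -0.115  0.872]
 [ 0.878  0.001 -0.478]]
t 28.7 shift cm [-0.88 -0.    0.48] turn [0. 0. 0.] rows 1.0 q [ 0.6   0.96 -0.09  1.76 -0.94  1.23  1.13] F [-0.3  0.6 -1.5] gap 0.0415 pos [0.5482 0.0053 0.024 ]
```

```bash
python3 -m handwheel '[[-0.3,0,0.16,0,0,0,20],[-0.6,0,0.33,0,0,0,20],[-0.8,0,0.44,0,0,0,20],[-0.9,0,0.49,0,0,0,20],[-0.95,0,0.52,0,0,0,20],[-0.95,0,0.52,0,0,0,20]]' 45
```

```text
t: 29.45
eef_pos: [0.5479, 0.0059, 0.0126]
eef_rot: [-1.67, -1.488, -0.993]
force: [-0.7, -0.0, -2.1]
finger_gap: 0.042
```

```bash
python3 -m handwheel '[[-0.07,0,0.04,0,0,0,20],[-0.15,0,0.08,0,0,0,20],[-0.22,0,0.12,0,0,0,20],[-0.22,0,0.12,0,0,0,20]]' 45
```

```text
t: 29.95
eef_pos: [0.548, 0.0058, 0.0112]
eef_rot: [-1.669, -1.488, -0.995]
force: [-2.8, -2.3, 4.9]
finger_gap: 0.0417
```

```bash
python3 -m handwheel '[[0,0,0,0,0,0,55],[0,0,0,0,0,0,75],[0,0,0,0,0,0,75],[0,0,0,0,0,0,75],[0,0,0,0,0,0,75],[0,0,-2,0,0,0,75],[0,0,-6,0,0,0,75],[0,0,-11,0,0,0,75],[0,0,-15,0,0,0,75],[0,0,-15,0,0,0,75]]' 45
python3 - <<'E'
from h import *
c,p,d=cap('wrist','w17'); plan([.5,0,.2]); cap('top','t17')
E
```

```text
t: 31.2
eef_pos: [0.5331, -0.1316, 0.0828]
eef_rot: [-1.68, -1.49, -0.995]
force: [0.3, 0.4, 0.1]
finger_gap: 0.0688
t 31.25 shift cm [16.27 -4.77  5.21] turn [0. 0. 0.] rows 3.0 q [ 0.72  0.92 -0.01  1.6  -0.81  1.46  1.07] F [-0.7  0.8  0.2] gap 0.0689 pos [ 0.5329 -0.1286  0.0823]
```

View pics/w17.png

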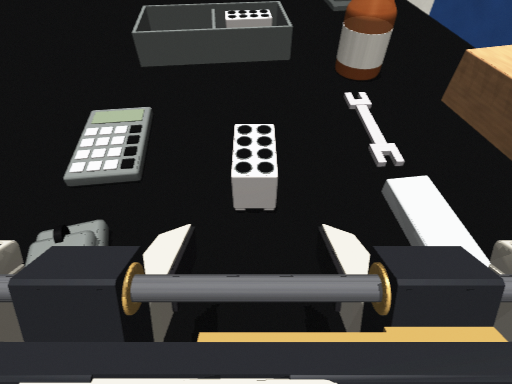

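View pics/t17.png

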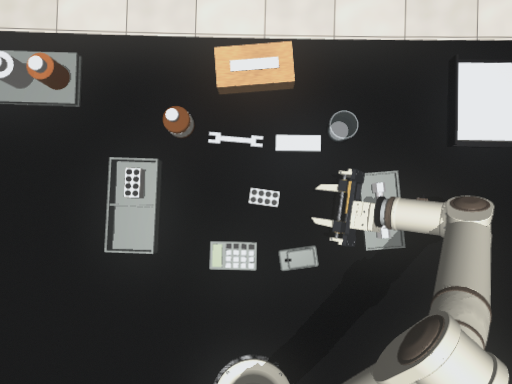

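The rack stands on its feet (wrist 255,165; top 264,197). Next I measure it from the top view and turn the tool back down.

Run:
```python
from h import *
c,p,d=cap('top','t18'); W=cloud(c,d); Z=W[...,2]
m=np.zeros(d.shape,bool); m[180:215,240:290]=1; m&=(Z>.035)&(p.max(2)>40)
v,u=np.nonzero(m); P=onplane(c,np.stack([u,v],-1),.05); print(len(u),P.mean(0).round(4),rect(P),np.median(Z[m]))
r=rect(P); ang=r[2] if r[1][0]>r[1][1] else r[2]+90; print('long axis',ang)
plan([P.mean(0)[0],P.mean(0)[1],.16],toolR([0,0,-1],-6.6),sym=False)
```

```text
462 [ 0.5449 -0.0145  0.05  ] ((545.051513671875, -14.479122161865234), (79.25362396240234, 41.948036193847656), 83.36775970458984) 0.05014500128661126
long axis 83.36775970458984
t 31.35 shift cm [12.16 -0.04  6.04] turn [-0.    -1.074  0.   ] rows 6.0 q [ 0.72  0.93 -0.01  1.6  -0.81  1.46  1.07] F [-0.1  0.2 -0.3] gap 0.0685 pos [ 0.5325 -0.1249  0.0819]
```

```bash
python3 -m handwheel '[[3,0,-1,0,0,0,75],[7,0,-2,0,-0.1,0,75],[11,0,-2,0,-0.25,0,75],[14,0,0,0,-0.4,0,75],[14,0,3,0,-0.58,0,75],[13,0,5,0,-0.75,0,75],[12.2,0,6,0,-0.92,0,75],[12.2,0,6,0,-1.074,0,75],[12.2,0,6,0,-1.074,0,75],[12.2,0,6,0,-1.074,0,75]]'
python3 - <<'E'
from h import *
topface('w19',215,310,100,290)
plan([.545,-.0145,-.006],toolR([0,0,-1],-6.6),sym=False)
E
```

```text
t: 32.6
eef_pos: [0.5445, -0.0143, 0.1596]
eef_rot: [-2.343, -2.091, 0.002]
force: [-0.3, -1.0, 0.5]
finger_gap: 0.0692
n 1456 slopes xy [ 0.002 -0.002] mean [ 0.5457 -0.0123  0.049 ] rect ((545.6001586914062, -15.391788482666016), (78.75669860839844, 40.210262298583984), 83.50774383544922)
t 32.65 shift cm [ 0.14  0.05 16.57] turn [-0.002  0.    -0.001] rows 3.0 q [-0.13  0.33  0.14  1.88 -0.06  0.94 -0.09] F [-0.2 -0.5  0.2] gap 0.0688 pos [ 0.5446 -0.0158  0.1597]
```

View pics/w19.png

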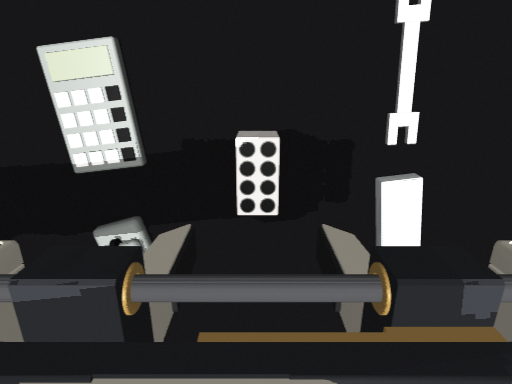

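```bash
python3 -m handwheel '[[0,0.05,4,0,0,0,75],[0,0.05,9,0,0,0,75],[0,0.05,13,0,0,0,75],[0,0.05,15.5,0,0,0,75],[0,0.05,16.4,0,0,0,75],[0,0.05,16.4,0,0,0,40],[0,0.05,16.4,0,0,0,20],[0,0.05,16.4,0,0,0,20],[0,0.05,16.4,0,0,0,20],[0,0.05,16.4,0,0,0,20]]' 35; python3 -m handwheel '[[0,0,0,0,0,0,20],[0,0,-0.5,0,0,0,20],[0,0,-2,0,0,0,20],[0,0,-6,0,0,0,20],[0,0,-11,0,0,0,20],[0,0,-14,0,0,0,20],[0,0,-14,0,0,0,20]]'
python3 - <<'E'
from h import *
plan([.4515,.341,.13],toolR([0,0,-1],-1),sym=False)
E
```

```text
t: 33.9
eef_pos: [0.5467, -0.0151, -0.0026]
eef_rot: [2.344, 2.089, 0.001]
force: [-1.4, 0.3, 6.1]
finger_gap: 0.0417
t: 34.78
eef_pos: [0.5484, -0.0149, 0.1397]
eef_rot: [2.342, 2.087, 0.007]
force: [-0.2, 0.6, -1.8]
finger_gap: 0.0417
t 34.775 shift cm [ 34.24 -13.71   0.89] turn [ 0.006  0.    -0.097] rows 6.0 q [-0.14  0.36  0.14  1.89 -0.06  0.89 -0.08] F [-0.2  0.6 -1.8] gap 0.0417 pos [ 0.5484 -0.0149  0.1397]
```

```bash
python3 -m handwheel '[[2.5,-1,0,0,0,0,20],[7,-2.8,0,0,0,0,20],[12,-4.8,0,0,0,0,20],[17,-6.8,0,0,0,-0.03,20],[22,-8.8,0,0,0,-0.06,20],[27,-10.8,0,0,0,-0.097,20],[31.5,-12.6,0,0,0,-0.097,20],[34.2,-13.7,0,0,0,-0.097,20],[34.2,-13.7,0,0,0,-0.097,20],[34.2,-13.7,0,0,0,-0.097,20]]' 40
python3 - <<'E'
from h import *
plan([.4515,.341,.0024],toolR([0,0,-1],-1),sym=False)
cap('wrist','w20'); cap('side','s20')
E
```

```text
t: 36.02
eef_pos: [0.4487, 0.339, 0.1347]
eef_rot: [2.241, 2.2, -0.005]
force: [0.7, -0.3, -2.6]
finger_gap: 0.0417
t 36.025 shift cm [ 0.24  0.3  13.23] turn [-0.002  0.003 -0.001] rows 3.0 q [-0.68  0.39 -0.02  1.85  0.01  0.9  -0.72] F [ 0.7 -0.3 -2.6] gap 0.0417 pos [0.4487 0.339  0.1347]
```

View pics/w20.png

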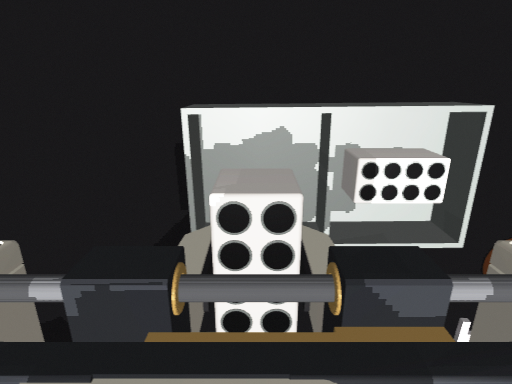

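View pics/s20.png

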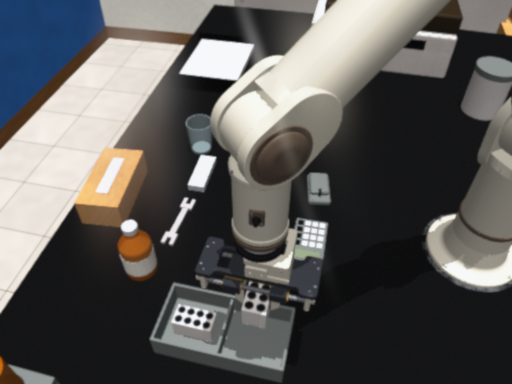

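```bash
python3 -m handwheel '[[0.1,0.1,3,0,0,0,20],[0.1,0.1,7,0,0,0,20],[0.1,0.1,10.5,0,0,0,20],[0.1,0.1,12,0,0,0,20],[0.1,0.1,12.6,0,0,0,20],[0.1,0.1,12.6,0,0,0,20],[0.1,0.1,12.8,0,0,0,20],[0.1,0.1,12.9,0,0,0,20],[0.1,0.1,13,0,0,0,20],[0.1,0.1,13,0,0,0,20]]'
```

```text
t: 37.38
eef_pos: [0.4501, 0.3414, 0.006]
eef_rot: [2.241, 2.201, -0.001]
force: [0.5, 0.5, -0.6]
finger_gap: 0.0417
```

```bash
python3 -m handwheel '[[0,0,0.1,0,0,0,20],[0,0,0.2,0,0,0,20],[0,0,0.3,0,0,0,20],[0,0,0.4,0,0,0,20],[0,0,0.4,0,0,0,20]]'
```

```text
t: 38.0
eef_pos: [0.4501, 0.3413, 0.0024]
eef_rot: [2.241, 2.201, -0.001]
force: [-2.0, -1.5, 4.7]
finger_gap: 0.0419
```

Contact: release, rise and check.

```bash
python3 -m handwheel '[[0,0,0,0,0,0,48],[0,0,0,0,0,0,60],[0,0,0,0,0,0,60],[0,0,0,0,0,0,60],[0,0,-2,0,0,0,60],[0,0,-6,0,0,0,60],[0,0,-12,0,0,0,60],[0,0,-17,0,0,0,60],[0,0,-17,0,0,0,60]]'; python3 -m handwheel '[[-5,0,0,0,0,0,60],[-10,0,0,0,0,0,60],[-16,0,0,0,0,0,60],[-22,4,0,0,0,0,60],[-28,7,0,0,0,0,60],[-33,10,0,0,0,0,60],[-33,10,0,0,0,0,60],[-33,10,0,0,0,0,60]]'
python3 - <<'E'
from h import *
plan([.5,0,.2]);c,p,d=cap('top','t21');cap('side','s21'); np.savez('top21.npz',p=p,d=d,**c)
E
```

```text
t: 39.12
eef_pos: [0.453, 0.3439, 0.1769]
eef_rot: [2.24, 2.2, 0.014]
force: [-0.3, 0.9, 0.1]
finger_gap: 0.0553
t: 40.12
eef_pos: [0.5435, 0.0092, 0.1711]
eef_rot: [-2.243, -2.199, 0.004]
force: [0.0, 1.0, -0.5]
finger_gap: 0.055
t 40.125 shift cm [-1.01 -4.34 -2.88] turn [0. 0. 0.] rows 1.0 q [-0.2   0.32  0.16  1.87 -0.06  0.96 -0.03] F [ 0.   1.  -0.5] gap 0.055 pos [0.5435 0.0092 0.1711]
```

View pics/t21.png

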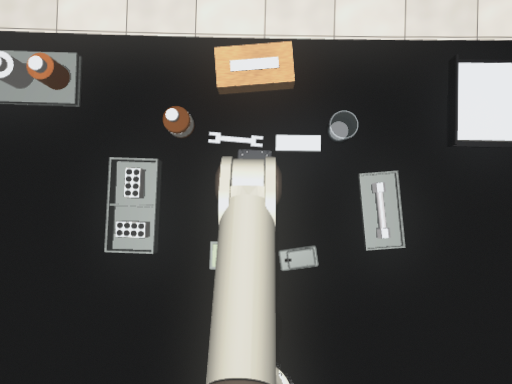

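View pics/s21.png

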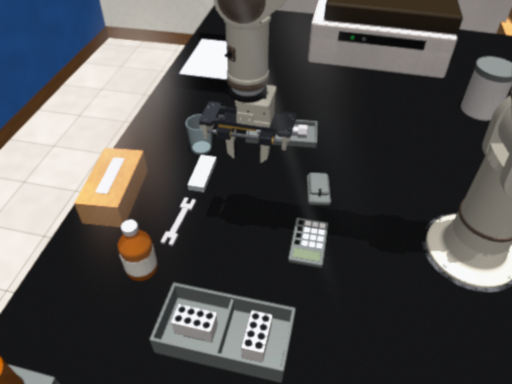

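Run:
```python
from h import *
c,p,d=load('top21.npz'); W=cloud(c,d); Z=W[...,2]
def rep(n,b,z,zr,f=lambda m:m):
    m=np.zeros(d.shape,bool); m[b[1]:b[3],b[0]:b[2]]=1; m&=(Z>zr[0])&(Z<zr[1])&(p.min(2)>205)
    v,u=np.nonzero(m); P=onplane(c,np.stack([u,v],-1),z); print(n,len(u),'z',np.round(np.median(Z[m]),4),P.mean(0).round(4),rect(P))
rep('far',(120,163,148,202),.055,(.045,.065)); rep('near',(110,215,152,245),.055,(.045,.065))
rep('col',(368,178,394,242),.027,(.015,.045))
g0=cv2.imread('pics/top0.png',0); g1=cv2.imread('pics/t21.png',0)
for n,b in dict(bottle=(160,100,196,142),spanner=(205,128,266,148),case=(272,132,324,154),beaker=(325,106,362,144),mouse=(275,242,322,273)).items():
    x=[]
    for g in(g0,g1):
        v,u=np.nonzero(g[b[1]:b[3],b[0]:b[2]]>60); x.append((u.mean().round(1),v.mean().round(1)))
    print(n,x)
```

```text
far 167 z 0.0555 [0.5749 0.3437 0.055 ] ((574.7424926757812, 343.8143310546875), (75.63832092285156, 40.224693298339844), 1.4493865966796875)
near 175 z 0.0554 [0.4462 0.3423 0.055 ] ((447.1339111328125, 342.66802978515625), (40.025299072265625, 75.53482055664062), 1.4136406183242798)
col 269 z 0.0313 [ 0.5189 -0.3334  0.027 ] ((518.7939453125, -334.1736755371094), (149.49913024902344, 16.7935848236084), 6.092286586761475)
bottle [(np.float64(17.9), np.float64(21.3)), (np.float64(17.9), np.float64(21.3))]
spanner [(np.float64(30.3), np.float64(11.0)), (np.float64(30.4), np.float64(11.0))]
case [(np.float64(25.3), np.float64(10.6)), (np.float64(25.3), np.float64(10.6))]
beaker [(np.float64(17.7), np.float64(19.2)), (np.float64(17.7), np.float64(19.2))]
mouse [(np.float64(23.0), np.float64(15.8)), (np.float64(22.2), np.float64(15.8))]
```

```bash
python3 -c "
from bench import bot
print(bot.hand_in())"
```

```text
the job is handed in; nothing more can be done
None
```

The bench is cleared and the job is handed in at about 40 s of the 72 s allowed; it reported no verdict.

**What I did**
1. The column went flat into the long tray and the upright rack into the far bay.
2. I picked up the end rack with the tool tilted and turned it 90°. I then set it on its feet on the open bench and let go.
3. I took it again from above and set it in the near bay.

**Last checks (top and side views, arm clear of everything)**

| Item | Measured position (x, y) | Height check | Target |
|---|---|---|---|
| Rack in far bay | (0.575, 0.344) | top at 55 mm, wells up | bay middle about (0.577, 0.340) |
| Rack in near bay | (0.446, 0.342) | top at 55 mm, wells up | bay middle about (0.452, 0.341) |
| Column in long tray | (0.519, −0.333) | level, top at about 31 mm | tray middle about (0.518, −0.335) |

- **Other things on the bench:** the bottle, spanner, case and beaker have not shifted, and the mouse reads under 1 pixel (about 2 mm). The arm covered the calculator in the last top view; in the side view it looks to be in its old place.

**What failed or disagreed**
- **Tool offset:** the first two column grasps closed on air above the tube. The reported tool position runs about 40 mm further along the tool than the described fingertips. The wrist and side depth images showed the error, and I corrected for it from then on.
- **Contact forces:** the wrist force peaked at about 13 N in the readings I saw, when setting the first rack down, far below the 120 N limit.

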